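# Unplug the jar sealer's exhaust and hold its dial on full vacuum

### The arm

A 6-joint arm with a two-finger parallel gripper is mounted at the origin on the work surface. World frame = base frame: x ahead of the robot, y to its left, z up, the work surface at z = 0. Lengths are in m, angles in rad, forces in N, time in s.
With the tool pointing down it reaches from about 0.325 to 0.85 m from the base axis. Payload 15.5 kg.
Tool frame: the origin (TCP) lies between the finger pads; the fingertips stand 25 mm ahead of it and the grasp point (between the pads) lies 6 mm ahead of it (manip.finger_overhang is the distance from the TCP to the fingertips, in m); z points along the fingers, y is the line along which they close (so a half turn about z gives the same grasp; the last joint's range is limited). The gripper opens to 91 mm and grips with 3 to 60 N. Pads are 32 mm wide; open, the fingers measure 118 mm over their backs; the gripper's body (76 mm by 178 mm) begins 60 mm behind the grasp point.
Start: joints at [1.232, 0.494, 1.345, -0, 1.302, -0.096], TCP at [0.15, 0.607, 0.204] pointing down, gripper open.
Joint ranges: [-2.91, 2.91], [-0.82, 2.16], [0.22, 2.67], [-1.22, 4.37], [0.12, 2.79], [-3.08, 3.08]. Speed limits (rad/s): [1.89, 1.89, 2.57, 3.01, 3.01, 3.01].

### API

Orientations are given as a unit quaternion [x, y, z, w].
In Python, from workcell import readout, cams, job, manip gives the robot as it stands.
- The arm moves only by the tool carry_out, never from a script. Its argument "moves" is one flat list of numbers, 6 for each row, row after row: the shift along the tool's x, y, z in m, then the turn, a rotation vector about the tool's x, y, z in degrees. A call has 1 to 10 rows; each row shifts and turns the commanded pose from where the row before left it, along the tool's axes as they then stand; what a row does not reach is not made up. A row lasts 1/12 s, in which the tool goes at most 41.7 mm and 7.16 degrees, less where a joint would pass 70% of its speed; a pose out of reach is approached as far as the arm can. A call with a gripper value outside its range is refused whole. "hand" is the finger opening in m, from 0 to 0.0912, set as the call begins (left out, the last holds). The fingers move at their own pace and stop on an object; "force" is the grip in N (left out, the last holds). Time passes only in rows, so rows that do not move let the fingers close. It gives the time, the measured TCP pose, the force, the opening and the grip force at its end, in the units of the state.
- readout.read_state(): the state, without advancing time (a new reading comes with each control period).
- cams.camera(name): name is "scene" or "top" or "wrist"; returns the picture (480x640x3 uint8, red, green, blue); there is no depth.
- cams.camera_model(name): a dict with "vfov" (degrees; the focal length in pixels is half the picture's height over the tangent of half this angle, whatever the lens; pixels are square), "cx", "cy" (the principal point, pixels), "eye" and "orientation" of the camera in the world. Camera axes: x right, y down, z forward; pixel columns grow to the right and rows downward; lengths in m; the calibration is good to about 2 mm. A picture is of the moment at which its call begins: read the wrist's pose just before it. camera_model takes no time and is no camera call; for the wrist camera it gives the pose at the moment of the call.
- job.close_job(): hands the job in; it is judged then, once.
Trained networks look in the newest picture that a camera, given by its name, has taken for a name from the list of things; names that differ only in an ending like _2 or _b are one class to them, and where a whole thing is asked for, a point or a joint stands for the part that bears it (a point fixed in the world has none). Each returns a list of dicts, best first, with "confidence" (0 to 1); they miss things now and then, are a little off and sometimes report something else, mostly with a low value. They report only what shows in the picture. A call takes as long as a camera call. They do not tell look-alikes from the thing itself.
- cams.find_in(camera, label): "rect" ([left, top, right, bottom] in pixels, round what is visible of it).
- cams.regions_of(camera, label): "region" (480x640 bool, what is visible of it) and "rect" ([left, top, right, bottom] in pixels, round what is visible of it).
- cams.landmark_of(camera, label): "point" ([row, column] in pixels: a listed point, or the origin of a listed thing).
The state is a dict: "time": time; "qpos": joint angles; "qvel": joint speeds; "tau": joint torques, N m; "tool_pos": TCP position; "tcp_rot": TCP orientation; "contact_force": force on the tool from outside, world axes, zero at the start; "wrist_torque": the same for the moment, N m; "gripper_width": finger opening in m; "gripper_force": force on a finger pad.
Only numpy, scipy, OpenCV 4.12 (cv2) and the standard library are available. Lean on these libraries where they do the work, as an engineer would, in place of code of your own. Each camera call takes 0.05 s, during which the arm holds its last target. There are 200 camera calls.

### The job

First pull the red exhaust plug straight up out of the sprung socket on top of the jar sealer and leave it lying in the green tray. Then press the orange bar of the sealer's spring-return dial down, past the first two clicks to the third at the bottom, and finish while still holding it down there against its spring: do not let go. Leave the jars, lids and funnel on the bench where they are.

Things in the scene. Friction and masses are not known exactly. Their poses are not given: they have to be found in the camera images.
- sealer: White jar sealer, fixed. Origin on the bench under its housing's centre; x to its back (away from the robot at yaw 0), y to its left, z up. Housing 160 (x) x 100 (y) x 105 mm high. On it a black socket block, 42 x 42 mm, 105 to 137 mm high, centred at x +20, y +10 mm. On its right (y -48 to -173 mm) a fixed jar under a grey suction bell, highest point 140 mm.
- socket (a point): Centre of the socket's mouth, on top of the black block, 137 mm above the bench; a 14 mm square hole, 32 mm deep, straight down. A sprung ball in it holds the plug by its neck: pulling it off takes about 6 to 12 N straight up over the first 10 mm, and 28 mm of lift to be clear. Axes as the sealer's.
- plug: Red exhaust plug, loose, about 50 g. Origin at the centre of its lower tip, z up along the shank, x and y along the faces of its head. Steel shank 12 x 12 mm, 28 mm long, round nosed with a neck; above it a red head 24 x 24 mm, 30 mm high (28 to 58 mm from the origin). At the start fully home in the socket, head resting on the block, upright and square with the sealer.
- plug_grip (a point): Centre of the plug's red head, 43 mm above the plug's tip.
- tray: Green open tray, fixed to the bench, 130 (x) x 110 (y) x 30 mm high, walls and floor 4 to 5 mm. Origin on the bench under its centre.
- dial (a joint): Angle of the sealer's dial, rad: 0 at rest with the orange bar up, grows as the bar is pressed down. Clicks at 0.3, 0.6 and 0.9, end stop 0.95. A spring always drives it back to 0; pressing at the bar takes about 3 to 5 N up to the first click and up to about 8 N before the third, with bumps at 0.15, 0.45 and 0.75.
- dial_bar (a point): Centre of the orange bar, radius 13 mm, 46 mm long along the sealer's x, on a 12 mm steel arm on the left (y+) of the disc, 110 mm from the dial's axis. At dial angle q it is at x -94, y 110*cos(0.475-q), z 85+110*sin(0.475-q) mm in the sealer's frame: from 135 down to 35 mm above the bench at the stop. Nothing lies under it.
- lids: Stack of three jar lids, one loose piece, 80 mm across, 30 mm high; origin under its centre. To be left alone.
- jar_red: Loose closed jar with red contents, 76 mm across, 120 mm high; origin under its centre. To be left alone.
- jar_green: Loose closed green jar, 72 mm across, 110 mm high; origin under its centre. To be left alone.
- jar_amber: Loose closed amber jar, 80 mm across, 130 mm high; origin under its centre. To be left alone.
- funnel: Loose aluminium jar funnel standing mouth down, 90 mm across, 60 mm high; origin under its centre. To be left alone.
- dial_axis (a point): Centre of the black dial disc, radius 34 mm, in front of the sealer's front face, at x -94, y 0, z 85 mm in the sealer's frame; the disc turns about the sealer's x. Green, yellow and red dots on a thin plate behind its arm mark clicks 1, 2 and 3. Axes as the sealer's; does not move with the dial.
Not all that is in view belongs to the job. What is meant by the tray is not white, and is the larger of those in its own colour.

How it is judged:
By the outcome, as a careful person would: the job done as asked, in the order asked, and still so for the second after the job is handed in, while the arm keeps its last pose, push and grip.
It also fails if it takes over 54 s, if anything falls off the work surface, if the arm or the gripper's body presses on something with over 40 N, if the wrist force passes 120 N, or if a joint passes its speed limit or range.

## Working session

There is one attempt and no reset: what is moved stays moved. The work goes in short steps, Python scripts to look and compute and a tool call to move; the robot and the scene stay as the last step left them, time stands still between calls to the robot, and variables do not carry over. Pictures are saved under pics/ and viewed, at most 10 in all, crops included, and the job is handed in when it is done.

Besides the shell and the picture viewer there is one more tool, called after ">>>" as name(argument=value, ...), one argument or row to a line, values as JSON. carry_out: Moves the arm, as the interface text tells. Its arguments: {"type":"object","properties":{"moves":{"type":"array"},"hand":{"type":"number"},"force":{"type":"number"}},"required":["moves"]}

```bash
mkdir -p pics; cat > h.py <<'E'
import numpy as np, cv2
from scipy.spatial.transform import Rotation as R
from workcell import readout, cams, job, manip
def ray(m,row,col):
    f=240/np.tan(np.radians(m['vfov'])/2)
    d=np.array([(col-m['cx'])/f,(row-m['cy'])/f,1.])
    return np.array(m['eye']),R.from_quat(m['orientation']).apply(d)
def at_z(m,row,col,z):
    e,d=ray(m,row,col); return e+d*(z-e[2])/d[2]
def proj(m,p):
    f=240/np.tan(np.radians(m['vfov'])/2)
    c=R.from_quat(m['orientation']).inv().apply(np.array(p)-m['eye'])
    return c[1]/c[2]*f+m['cy'],c[0]/c[2]*f+m['cx']
def save(cam,name):
    im=cams.camera(cam); cv2.imwrite('pics/'+name,im[:,:,::-1]); return im
E
python3 - <<'E'
from h import *
for c in ['scene','top']:
    save(c,c+'0.png'); m=cams.camera_model(c); print(c,m)
    for l,z in [('socket',.137),('plug_grip',.148),('dial_bar',.135),('dial_axis',.085),('sealer',0),('tray',0),('lids',0),('jar_red',0),('jar_green',0),('jar_amber',0),('funnel',0)]:
        for r in cams.landmark_of(c,l)[:3]:
            print(l,round(r['confidence'],2),np.round(r['point']),np.round(at_z(m,*r['point'],z),3))
print(readout.read_state(), manip.finger_overhang)
E
```

```text
scene {'vfov': 55.13470971667244, 'cx': 324.453673889723, 'cy': 241.94344196353657, 'eye': array([1.13287419, 0.59501463, 0.93392154]), 'orientation': array([ 0.36096037,  0.85588754, -0.33816696, -0.15102069])}
socket 0.85 [222. 297.] [ 0.581 -0.016  0.137]
plug_grip 0.48 [217. 296.] [ 0.577 -0.023  0.148]
dial_bar 0.66 [208. 349.] [0.447 0.039 0.135]
dial_axis 0.64 [208. 315.] [ 0.472 -0.061  0.085]
sealer 0.78 [253. 296.] [ 0.571 -0.036  0.   ]
sealer 0.52 [207. 350.] [ 0.327 -0.054 -0.   ]
tray 0.9 [299. 351.] [0.581 0.175 0.   ]
tray 0.73 [327. 539.] [0.325 0.552 0.   ]
tray 0.68 [347. 397.] [0.61  0.341 0.   ]
lids 0.87 [296. 427.] [0.439 0.306 0.   ]
lids 0.4 [223. 297.] [ 0.487 -0.12  -0.   ]
lids 0.23 [351. 305.] [0.764 0.196 0.   ]
jar_red 0.56 [315. 248.] [0.791 0.028 0.   ]
jar_green 0.9 [354. 302.] [0.774 0.197 0.   ]
jar_amber 0.78 [162. 275.] [ 0.339 -0.383  0.   ]
funnel 0.78 [175. 218.] [ 0.516 -0.46   0.   ]
top {'vfov': 54.12144924332761, 'cx': 319.9656422856986, 'cy': 245.17408240683065, 'eye': array([0.44065371, 0.06018246, 1.45696367]), 'orientation': array([ 0.
[... 647 characters left out ...]
': 1.2, 'qpos': array([ 1.23249258e+00,  4.93603206e-01,  1.34549037e+00,  1.76076764e-05,
        1.30249650e+00, -9.54955525e-02]), 'qvel': array([ 0.00092895, -0.00281988, -0.00035314, -0.00151325,  0.00155217,
       -0.00113142]), 'tau': array([ 4.70879386e-03, -8.78697109e+01, -3.82260275e+01,  7.09881820e-02,
        4.36932058e-02,  4.99350321e-06]), 'tool_pos': array([0.15025931, 0.60667738, 0.20421624]), 'tcp_rot': array([ 1.21108407e-01,  9.92639287e-01,  3.08466622e-06, -8.01278167e-06]), 'contact_force': array([-1.6114096 , -0.31986946,  0.93963532]), 'wrist_torque': array([ 0.01501604, -0.0324194 ,  0.02363873]), 'gripper_force': 0.0, 'gripper_width': 0.09125884139680075} 0.025
```

```bash
python3 - <<'E'
import cv2
im=cv2.imread('pics/top0.png'); cv2.imwrite('pics/top0c.png',cv2.resize(im[150:360,130:460],(792,504),interpolation=cv2.INTER_CUBIC))
E
```

```text
(no output)
```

View pics/top0c.png

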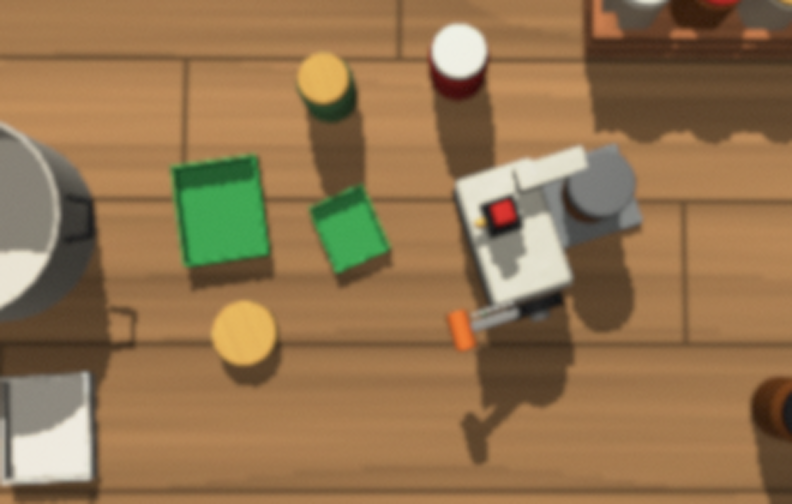

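View pics/scene0.png

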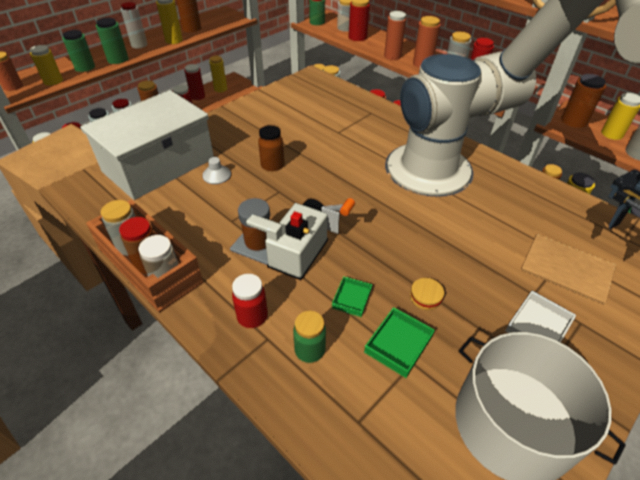

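Candidates for the tray in top pixels are the small green one at (278,246), the larger green one at (224,242) and a white one at (152,327). The larger green tray fits, at world ≈ (0.60, 0.34), and the enlarged crop confirms it. The sealer is at (341,252) with the plug's red head at (338,240) and the orange bar at (321,286); its yaw is about 16°. I'm moving above the plug now.

>>> carry_out(
  moves=[-0.0283,-0.025,-0.013,0,0,0,-0.0283,-0.025,-0.013,0,0,0,-0.0283,-0.025,-0.013,0,0,0,-0.0283,-0.025,-0.013,0,0,0,-0.0283,-0.025,-0.013,0,0,0,-0.0283,-0.025,-0.013,0,0,0,-0.0283,-0.025,-0.013,0,0,0,-0.0283,-0.025,-0.013,0,0,0,-0.0283,-0.025,-0.013,0,0,0,-0.0283,-0.025,-0.013,0,0,0],
)

```text
time: 2.03
tool_pos: [0.3654, 0.2943, 0.3351]
tcp_rot: [0.121, 0.993, 0.0, 0.0]
contact_force: [0.9, -0.1, 0.8]
gripper_width: 0.0912
gripper_force: 0.0
```

>>> carry_out(
  moves=[-0.0283,-0.025,0,0,0,-3,-0.027,-0.0264,0,0,0,-3,-0.0255,-0.0278,0,0,0,-3,-0.024,-0.0291,0,0,0,-3,-0.0225,-0.0303,0,0,0,-3,-0.0209,-0.0314,0,0,0,-3,-0.0192,-0.0325,0,0,0,-3,-0.0175,-0.0334,0,0,0,-3,-0.0157,-0.0343,0,0,0,-3,-0.0139,-0.0351,0,0,0,-3],
)

```text
time: 2.87
tool_pos: [0.5803, -0.0162, 0.3343]
tcp_rot: [-0.141, 0.99, -0.0, 0.0]
contact_force: [0.5, 0.1, -0.0]
gripper_width: 0.0912
gripper_force: 0.0
```

```bash
python3 - <<'E'
from h import *
s=readout.read_state(); print(s['time'],s['tool_pos'],R.from_quat(s['tcp_rot']).as_matrix().round(3))
m=cams.camera_model('wrist'); print(m); save('wrist','w1.png')
for l,z in [('socket',.137),('plug_grip',.152),('dial_bar',.135),('dial_axis',.085),('sealer',0),('plug',.109)]:
    for r in cams.landmark_of('wrist',l)[:2]: print(l,round(r['confidence'],2),np.round(r['point']),np.round(at_z(m,*r['point'],z),4))
E
```

```text
2.8667 [ 0.58029701 -0.01624547  0.33430284] [[-0.96  -0.279  0.   ]
 [-0.279  0.96   0.   ]
 [-0.    -0.    -1.   ]]
{'vfov': 59.748716608128106, 'cx': 314.4403989569283, 'cy': 233.58048627443432, 'eye': array([ 0.50502787, -0.03833681,  0.51522693]), 'orientation': array([0.59372831, 0.79235492, 0.11241507, 0.08380473])}
socket 0.72 [201. 311.] [ 0.5805 -0.0192  0.137 ]
socket 0.35 [ 72. 412.] [0.4497 0.0317 0.137 ]
plug_grip 0.72 [209. 314.] [ 0.5837 -0.0159  0.152 ]
dial_bar 0.89 [ 73. 414.] [0.4499 0.0345 0.135 ]
dial_axis 0.95 [ 76. 300.] [ 0.4758 -0.0607  0.085 ]
sealer 0.57 [166. 307.] [ 0.5678 -0.0294  0.    ]
plug 0.74 [197. 315.] [ 0.5813 -0.0149  0.109 ]
```

View pics/w1.png

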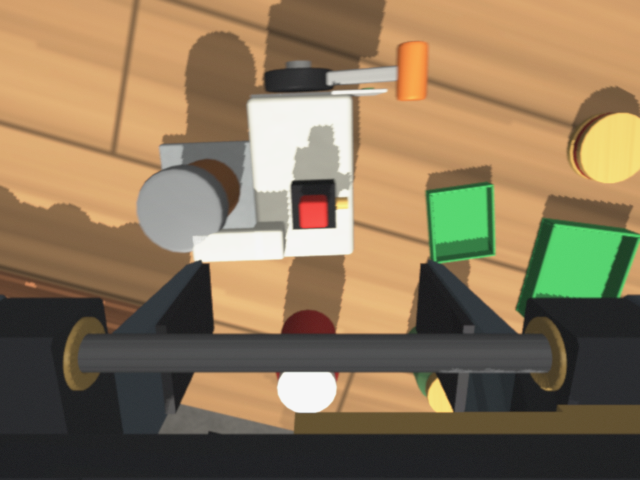

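The plug's head shows at (314,210), square to the image like the fingers will be. The bar is at (412,70). The small yellow nub beside the block at (342,203) lies on the finger side. I'm measuring the head by colour.

```bash
python3 - <<'E'
from h import *
im=cv2.imread('pics/w1.png'); m=cams.camera_model('wrist')
hsv=cv2.cvtColor(im,cv2.COLOR_BGR2HSV)
k=((hsv[...,0]<6)|(hsv[...,0]>174))&(hsv[...,1]>150)
for v0,v1 in [(80,190),(200,256)]:
    mm=(k&(hsv[...,2]>=v0)&(hsv[...,2]<v1)).astype(np.uint8); mm[260:]=0; mm[:160]=0
    ys,xs=np.nonzero(mm)
    if len(xs):
        print(v0,len(xs),xs.min(),xs.max(),ys.min(),ys.max(),cv2.minAreaRect(np.c_[xs,ys].astype(np.float32)))
        print(at_z(m,ys.mean(),xs.mean(),.167), [at_z(m,*p,.167).round(4) for p in [(ys.min(),xs.min()),(ys.max()+1,xs.max()+1)]])
o=(abs(hsv[...,0].astype(int)-11)<7)&(hsv[...,1]>190); o=o.astype(np.uint8);o[120:]=0;o[:,:390]=0
ys,xs=np.nonzero(o); print('bar',cv2.minAreaRect(np.c_[xs,ys].astype(np.float32)))
w=((hsv[...,1]<40)&(hsv[...,2]>180)).astype(np.uint8); w[265:]=0
n,l,s,c=cv2.connectedComponentsWithStats(w); i=1+s[1:,4].argmax(); 
r=np.array([(y,np.nonzero(l[y]==i)[0].max()) for y in range(120,245)]); print('edge slope',np.polyfit(r[:,0],r[:,1],1), s[i])
a,b=[at_z(m,y,np.polyval(np.polyfit(r[:,0],r[:,1],1),y),.105) for y in (120,240)]; d=b-a; print('yaw',np.degrees(np.arctan2(d[1],d[0])))
E
```

```text
80 269 299 577 160 227 ((438.11578369140625, 194.8743896484375), (33.2249641418457, 283.20672607421875), 82.4605484008789)
[ 0.57265139 -0.01081839  0.167     ] [array([ 0.5431, -0.037 ,  0.167 ]), array([0.5319, 0.2105, 0.167 ])]
200 623 300 326 203 227 ((313.0, 215.0), (24.0, 26.0), 90.0)
[ 0.58453668 -0.0129937   0.167     ] [array([ 0.5778, -0.0264,  0.167 ]), array([0.5925, 0.002 , 0.167 ])]
bar ((400.2040710449219, 69.39835357666016), (3.596797227859497, 51.23480987548828), 4.4846062660217285)
edge slope [9.97235023e-03 3.49497032e+02] [  180    96   173   166 12006]
yaw 18.182195764097983
```

>>> carry_out(
  moves=[-0.004,0.001,0.03,0,0,-1,0,0,0.03,0,0,0,0,0,0.03,0,0,0,0,0,0.025,0,0,0,0,0,0.02,0,0,0,0,0,0.012,0,0,0,0,0,0.01,0,0,0,0,0,0.006,0,0,0,0,0,0.003,0,0,0,0,0,0,0,0,0],
  hand=0.055,
  force=30,
)

```text
time: 4.05
tool_pos: [0.5831, -0.012, 0.1683]
tcp_rot: [-0.149, 0.989, -0.0, 0.0]
contact_force: [-0.2, 0.3, -0.4]
gripper_width: 0.0548
gripper_force: 0.0
```

>>> carry_out(
  moves=[0,0,0,0,0,0,0,0,0,0,0,0,0,0,0,0,0,0,0,0,0,0,0,0,0,0,0,0,0,0,0,0,0,0,0,0],
  hand=0.0,
  force=30,
)

```text
time: 4.55
tool_pos: [0.5832, -0.0123, 0.1684]
tcp_rot: [-0.149, 0.989, -0.0, 0.0]
contact_force: [1.1, 1.1, -0.7]
gripper_width: 0.0179
gripper_force: 0.0
```

```bash
python3 - <<'E'
from h import *
s=readout.read_state(); print(s['gripper_width'],s['gripper_force'],s['contact_force'])
a=save('wrist','w2.png'); b=cams.camera('scene'); m=cams.camera_model('scene')
B=cv2.resize(b[170:290,220:380],(640,480),interpolation=cv2.INTER_CUBIC)
cv2.imwrite('pics/c2.png',cv2.resize(np.hstack([a,B])[:,:,::-1],(800,300)))
E
```

```text
0.0179157571728714 0.0 [ 1.07978956  1.08173738 -0.74982484]
```

View pics/c2.png

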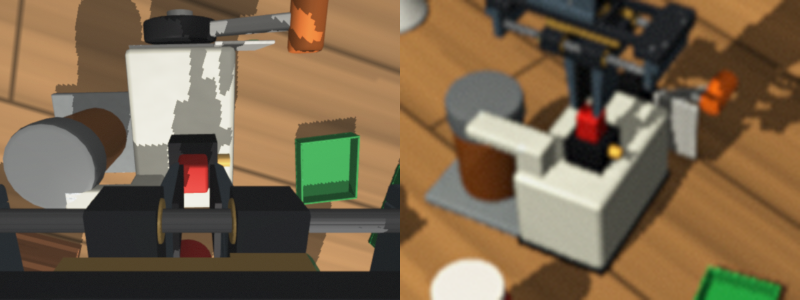

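```bash
python3 - <<'E'
from h import *
s=readout.read_state(); m=cams.camera_model('wrist'); print(s['time'],s['gripper_width'],s['gripper_force'])
Rm=R.from_quat(s['tcp_rot'])
for n,v in [('tipL',[0,-.012,.025]),('tipR',[0,.012,.025]),('tipLx',[.016,-.012,.025]),('tipLx-',[-.016,-.012,.025])]:
    print(n,np.round(proj(m,s['tool_pos']+Rm.apply(v))))
for z in (.137,.167):
    print(z,np.round(proj(m,[.584,-.013,z])))
a=cv2.imread('pics/w2.png')
cv2.imwrite('pics/c3.png',cv2.resize(a[180:420,200:440],(600,600),interpolation=cv2.INTER_CUBIC))
E
```

```text
4.65 0.009318831224461397 0.0
tipL [268. 292.]
tipR [268. 337.]
tipLx [239. 291.]
tipLx- [296. 292.]
0.137 [265. 313.]
0.167 [287. 312.]
```

View pics/c3.png

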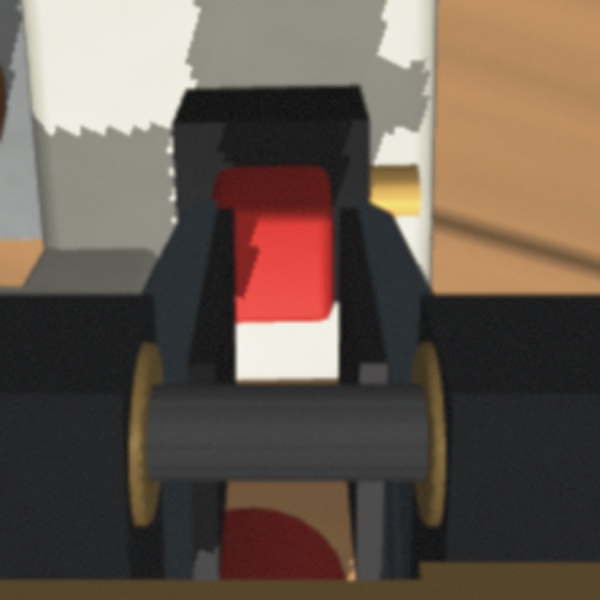

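```bash
python3 - <<'E'
from h import *
# bright red top-face centre in each view
m2=cams.camera_model('wrist'); s=readout.read_state()
# view-1 camera: same mount, tool pose then
T2=R.from_quat(s['tcp_rot'])
m1=dict(m2,eye=np.array([0.50502787,-0.03833681,0.51522693]),orientation=np.array([0.59372831,0.79235492,0.11241507,0.08380473]))
def c(n,box,v):
    im=cv2.imread('pics/'+n);h=cv2.cvtColor(im,cv2.COLOR_BGR2HSV)
    k=((h[...,0]<6)|(h[...,0]>174))&(h[...,1]>140)&(h[...,2]>v)
    q=np.zeros_like(k);q[box[0]:box[1],box[2]:box[3]]=1;ys,xs=np.nonzero(k&q)
    print(n,len(xs),xs.min(),xs.max(),ys.min(),ys.max()); return (ys.min()+ys.max())/2,(xs.min()+xs.max())/2
views=[(m1,c('w1.png',(160,260,280,345),195)),(m2,c('w2.png',(240,320,270,345),170)),
 (cams.camera_model('top'),c('top0.png',(225,255,325,350),60)),(cams.camera_model('scene'),c('scene0.png',(205,240,285,305),60))]
def tri(vs):
    A=np.zeros((3,3));b=np.zeros(3)
    for m,p in vs:
        e,d=ray(m,*p);d=d/np.linalg.norm(d);P=np.eye(3)-np.outer(d,d);A+=P;b+=P@e
    x=np.linalg.solve(A,b);return x.round(4),[np.round(np.subtract(proj(m,x),p),1) for m,p in vs]
print(tri(views[:2]));print(tri(views))
print(s['tool_pos'])
E
```

```text
w1.png 632 300 326 203 227
w2.png 1317 295 331 267 308
top0.png 101 334 344 233 244
scene0.png 143 290 301 212 227
(array([ 0.5867, -0.0137,  0.1619]), [array([-0.1,  2. ]), array([ 0.1, -3.5])])
(array([ 0.5879, -0.0135,  0.1547]), [array([-0.6,  1.8]), array([-3.4, -3.7]), array([-0.7, -0.6]), array([-0.4, -0.2])])
[ 0.58315591 -0.01229854  0.16825876]
```

```bash
python3 - <<'E'
from h import *
b=cams.camera('scene')[:,:,::-1]; m=cams.camera_model('scene'); s=readout.read_state(); print(s['time'],s['gripper_width'],s['gripper_force'])
x0,y0,k=240,150,8
B=cv2.resize(b[y0:y0+75,x0:x0+100],None,fx=k,fy=k,interpolation=cv2.INTER_CUBIC)
Rm=R.from_quat(s['tcp_rot'])
def mark(p,c):
    r,q=proj(m,p); cv2.drawMarker(B,(int((q-x0)*k),int((r-y0)*k)),c,cv2.MARKER_CROSS,12,1)
for sx in(-.016,.016):
  for sy in (-.012,.012):
    mark(s['tool_pos']+Rm.apply([sx,sy,.025]),(255,255,0))
    mark(np.array([.5855,-.0135,.167])+Rm.apply([sx*.75,sy,0]),(0,255,0))
    mark(np.array([.5855,-.0135,.137])+Rm.apply([sx*.75,sy,0]),(255,0,255))
cv2.imwrite('pics/c4.png',B)
E
```

```text
4.7 0.0059595521139343 0.0
```

View pics/c4.png

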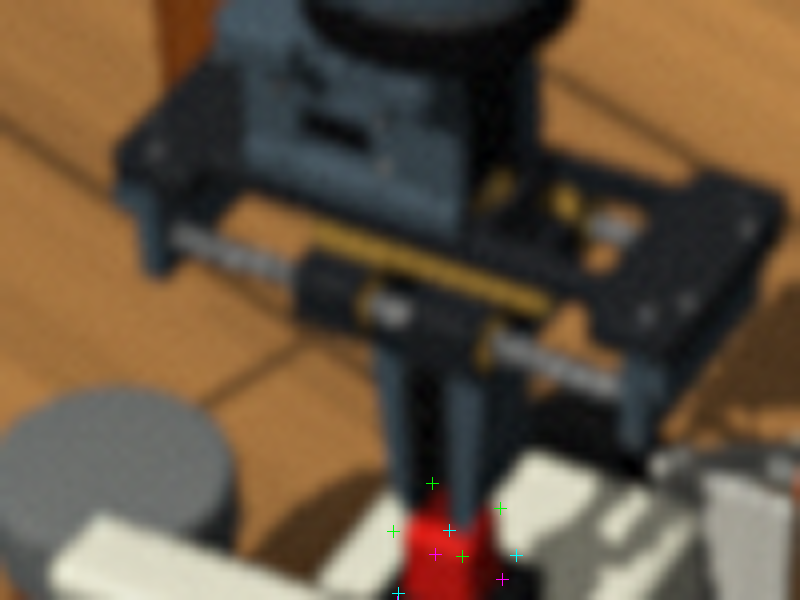

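The crop shows the fingertips at (405–470, 505–525), just above the red head's top at (447,520). They are about 25 mm higher than the stated overhang implies and closed over the head, not around it. I'll open, then descend carefully while watching the force.

>>> carry_out(
  moves=[0,0,-0.003,0,0,0,0,0,0,0,0,0,0,0,0,0,0,0,0,0,0,0,0,0,0,0,0,0,0,0,0,0,0,0,0,0,0,0,0,0,0,0,-0.003,-0.001,0.003,0,0,0,0,0,0.003,0,0,0,0,0,0.003,0,0,0],
  hand=0.055,
)

```text
time: 5.53
tool_pos: [0.5864, -0.0124, 0.1618]
tcp_rot: [-0.149, 0.989, 0.0, -0.0]
contact_force: [0.3, 0.4, -0.8]
gripper_width: 0.0553
gripper_force: 0.0
```

>>> carry_out(
  moves=[0,0,0.002,0,0,0,0,0,0,0,0,0],
)

```text
time: 5.7
tool_pos: [0.5859, -0.0123, 0.1595]
tcp_rot: [-0.149, 0.989, 0.0, -0.001]
contact_force: [0.1, -0.6, 0.1]
gripper_width: 0.0552
gripper_force: 0.0
```

>>> carry_out(
  moves=[0,0,0.003,0,0,0,0,0,0.003,0,0,0,0,0,0.003,0,0,0,0,0,0,0,0,0],
)

```text
time: 6.03
tool_pos: [0.586, -0.0123, 0.1505]
tcp_rot: [-0.149, 0.989, 0.0, -0.0]
contact_force: [0.6, -0.7, -0.3]
gripper_width: 0.0552
gripper_force: 0.0
```

```bash
python3 - <<'E'
from h import *
b=cams.camera('scene')[:,:,::-1]; m=cams.camera_model('scene'); s=readout.read_state(); print(s['time'],s['contact_force'])
x0,y0,k=250,165,8
cv2.imwrite('pics/c5.png',cv2.resize(b[y0:y0+75,x0:x0+90],None,fx=k,fy=k,interpolation=cv2.INTER_CUBIC))
E
```

```text
6.0833 [ 1.03005667  0.18350198 -1.3682047 ]
```

View pics/c5.png

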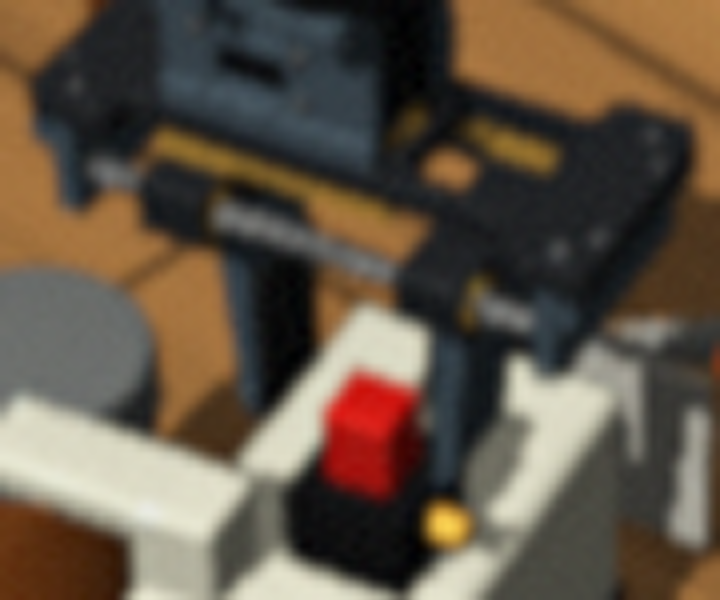

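>>> carry_out(
  moves=[0,0,0.002,0,0,0,0,0,0.002,0,0,0,0,0,0.002,0,0,0],
)

```text
time: 6.33
tool_pos: [0.5863, -0.0124, 0.1451]
tcp_rot: [-0.149, 0.989, -0.0, 0.0]
contact_force: [0.1, 0.3, -0.0]
gripper_width: 0.0552
gripper_force: 0.0
```

>>> carry_out(
  moves=[0,0,0,0,0,0,0,0,0,0,0,0,0,0,0,0,0,0,0,0,0,0,0,0,0,0,0,0,0,0,0,0,0,0,0,0,0,0,0,0,0,0],
  hand=0.0,
  force=40,
)

```text
time: 6.92
tool_pos: [0.5865, -0.0126, 0.1454]
tcp_rot: [-0.149, 0.989, -0.0, 0.0]
contact_force: [0.7, -2.7, 1.4]
gripper_width: 0.0237
gripper_force: 39.9
```

>>> carry_out(
  moves=[0,0,-0.003,0,0,0,0,0,-0.003,0,0,0,0,0,-0.004,0,0,0,0,0,-0.005,0,0,0,0,0,-0.008,0,0,0,0,0,-0.01,0,0,0,0,0,-0.015,0,0,0,0,0,-0.025,0,0,0,0,0,-0.03,0,0,0,0,0,-0.02,0,0,0],
)

```text
time: 7.75
tool_pos: [0.5866, -0.0122, 0.2716]
tcp_rot: [-0.149, 0.989, -0.0, 0.001]
contact_force: [0.9, 0.2, 0.3]
gripper_width: 0.0237
gripper_force: 39.8
```

```bash
python3 - <<'E'
from h import *
s=readout.read_state(); print(s['tool_pos'],s['gripper_width'],s['gripper_force'],R.from_quat(s['tcp_rot']).as_matrix().round(3))
im=save('wrist','w6.png'); m=cams.camera_model('wrist')
for c in ['plug','plug_grip','tray']:
    for r in cams.landmark_of('wrist',c)[:3]: print(c,r,at_z(m,*r['point'],0))
b=cams.camera('scene'); B=cv2.resize(b[130:330,200:440],(576,480))
cv2.imwrite('pics/c6.png',cv2.resize(np.hstack([im,B])[:,:,::-1],(800,316)))
E
```

```text
[ 0.5866138  -0.01217172  0.27158359] 0.023739981673882506 39.8138165473938 [[-0.956 -0.294  0.002]
 [-0.294  0.956 -0.   ]
 [-0.002 -0.001 -1.   ]]
plug {'point': [255.8, 312.2], 'confidence': 0.57} [6.67345692e-01 8.91590279e-03 5.55111512e-17]
plug_grip {'point': [290.6, 314.4], 'confidence': 0.77} [0.7083225  0.02425294 0.        ]
plug_grip {'point': [289.3, 596.9], 'confidence': 0.69} [0.60776036 0.34259949 0.        ]
tray {'point': [230.4, 472.2], 'confidence': 0.91} [0.58447117 0.17313818 0.        ]
tray {'point': [289.1, 594.8], 'confidence': 0.74} [0.6082643  0.34011036 0.        ]
```

View pics/c6.png

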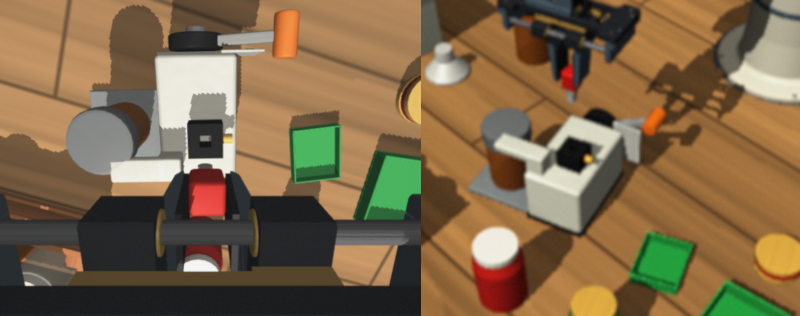

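Plug is out and held at 23.7 mm, and the socket is empty at (205,140) in the left half. Next I carry it to the large tray at ≈ (0.605, 0.338) and lean the tool so the plug lies down along the tray.

>>> carry_out(
  moves=[-0.012,0.0322,0,0,0,0,-0.012,0.0322,0,0,0,0,-0.012,0.0322,0,0,0,0,-0.012,0.0322,0,0,0,0,-0.012,0.0322,0,0,0,0,-0.012,0.0322,0,0,0,0,-0.012,0.0322,0,0,0,0,-0.012,0.0322,0,0,0,0,-0.012,0.0322,0,0,0,0,-0.012,0.0322,0,0,0,0],
)

```text
time: 8.83
tool_pos: [0.6055, 0.3323, 0.2669]
tcp_rot: [-0.149, 0.989, -0.0, -0.001]
contact_force: [1.0, 0.0, -1.2]
gripper_width: 0.0238
gripper_force: 39.8
```

>>> carry_out(
  moves=[0,0,0,0,-7,0,0,0,0,0,-7,0,0,0,0,0,-7,0,0,0,0,0,-7,0,0,0,0,0,-7,0,0.02,0,0.0287,0,0,0,0.02,0,0.0287,0,0,0,0.02,0,0.0287,0,0,0,0.02,0,0.0287,0,0,0,0.01,0,0.0143,0,0,0],
)

```text
time: 9.67
tool_pos: [0.5976, 0.3269, 0.1049]
tcp_rot: [-0.142, 0.951, 0.04, 0.272]
contact_force: [-0.4, -1.1, -1.6]
gripper_width: 0.0237
gripper_force: 39.8
```

```bash
python3 - <<'E'
from h import *
s=readout.read_state(); print(s['tool_pos'],s['gripper_width'],s['gripper_force'],R.from_quat(s['tcp_rot']).as_matrix().round(3))
b=cams.camera('scene'); cv2.imwrite('pics/c7.png',cv2.resize(b[210:390,300:540],(800,600))[:,:,::-1])
E
```

```text
[0.59756054 0.32686078 0.10485086] 0.023696113830206405 39.814549684524536 [[-0.812 -0.292  0.505]
 [-0.249  0.956  0.153]
 [-0.528 -0.002 -0.849]]
```

View pics/c7.png

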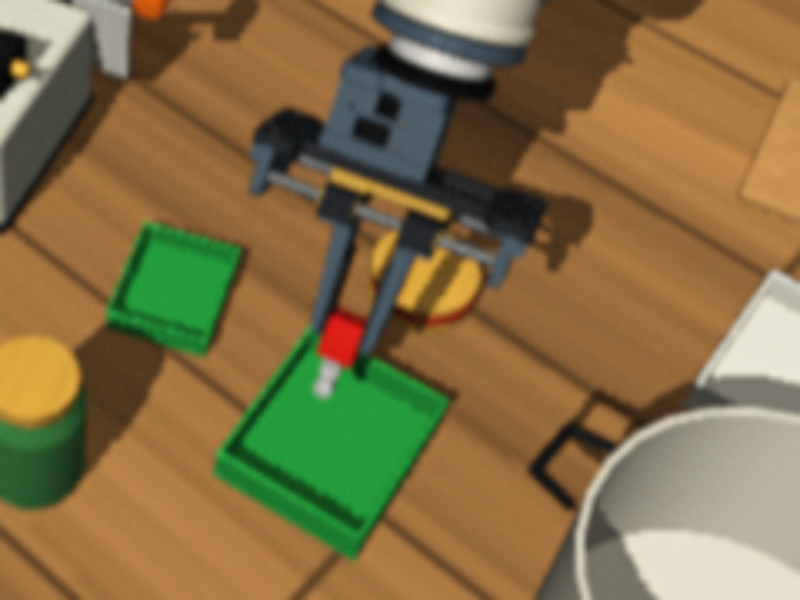

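>>> carry_out(
  moves=[0.0056,0,0.0148,0,0,0,0.0056,0,0.0148,0,0,0,0.0056,0,0.0148,0,0,0,0.0056,0,0.0148,0,0,0,0,0,0,0,0,0,0,0,0,0,0,0],
)

```text
time: 10.22
tool_pos: [0.6124, 0.3311, 0.0477]
tcp_rot: [-0.142, 0.95, 0.04, 0.274]
contact_force: [-0.5, 0.4, -0.2]
gripper_width: 0.0238
gripper_force: 39.8
```

>>> carry_out(
  moves=[0,0,0,0,0,0,0,0,0,0,0,0,0,0,0,0,0,0,0,0,0,0,0,0,0,0,0,0,0,0,0,0,0,0,0,0],
  hand=0.05,
)

```text
time: 10.72
tool_pos: [0.6128, 0.3315, 0.0485]
tcp_rot: [-0.142, 0.95, 0.04, 0.275]
contact_force: [-0.2, 0.1, 0.2]
gripper_width: 0.0498
gripper_force: 0.0
```

>>> carry_out(
  moves=[0,0,-0.01,0,0,0,0,0,-0.02,0,0,0,0,0,-0.03,0,0,0,0,0,-0.03,0,0,0,0,0,-0.03,0,0,0,0,0,-0.03,0,0,0],
)

```text
time: 11.22
tool_pos: [0.535, 0.3081, 0.1759]
tcp_rot: [-0.142, 0.95, 0.04, 0.275]
contact_force: [0.6, 0.3, -0.7]
gripper_width: 0.0502
gripper_force: 0.0
```

```bash
python3 - <<'E'
from h import *
s=readout.read_state(); print(s['time'],s['tool_pos'],R.from_quat(s['tcp_rot']).as_matrix().round(3))
b=cams.camera('scene'); cv2.imwrite('pics/c8.png',np.vstack([cv2.resize(b[290:380,340:460],(480,360)),np.zeros((1,480,3),np.uint8)])[:,:,::-1])
for c in ('scene','top'):
    if c=='top': cams.camera('top')
    for l in ('plug_grip','plug'):
        m=cams.camera_model(c)
        for r in cams.landmark_of(c,l)[:2]: print(c,l,r,at_z(m,*r['point'],.015).round(3))
E
```

```text
11.2167 [0.53496454 0.30814669 0.17588581] [[-0.809 -0.292  0.51 ]
 [-0.248  0.956  0.155]
 [-0.533 -0.001 -0.846]]
scene plug_grip {'point': [328.3, 403.0], 'confidence': 0.67} [0.568 0.325 0.015]
scene plug {'point': [341.9, 395.4], 'confidence': 0.57} [0.609 0.334 0.015]
top plug_grip {'point': [246.9, 223.3], 'confidence': 0.65} [0.574 0.333 0.015]
top plug {'point': [230.2, 224.7], 'confidence': 0.69} [0.626 0.329 0.015]
```

View pics/c8.png

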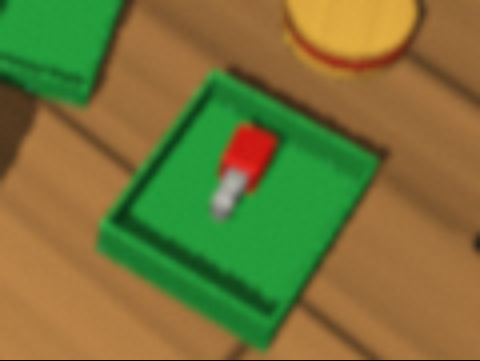

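The plug lies in the large green tray: head at (255,150) and shank tip at (220,210), all on the floor inside the walls. I've used my picture allowance, so the dial goes by numbers. The sealer origin is ≈ (0.570, -0.028), yaw ≈ 17°. I'll close the fingers, keep some tilt so the gripper body stays clear of the disc, and hover over the bar.

>>> carry_out(
  moves=[0.01425,-0.029,-0.0147,0,0,0,0.01425,-0.029,-0.0147,0,0,0,0.01425,-0.029,-0.0147,0,0,0,0.01425,-0.029,-0.0147,0,0,0,0.01425,-0.029,-0.0147,0,0,0,0.01425,-0.029,-0.0147,0,0,0,0.01425,-0.029,-0.0147,0,0,0,0.01425,-0.029,-0.0147,0,0,0,0,0,0,0,5,0,0,0,0,0,5,0],
  hand=0.0,
  force=20,
)

```text
time: 12.35
tool_pos: [0.4623, 0.0738, 0.2063]
tcp_rot: [-0.151, 0.968, 0.028, 0.198]
contact_force: [-0.8, 0.7, -1.0]
gripper_width: 0.0003
gripper_force: 0.0
```

>>> carry_out(
  moves=[0,0,0,0,0,0],
)

```text
time: 12.43
tool_pos: [0.4665, 0.0755, 0.2082]
tcp_rot: [-0.143, 0.969, 0.029, 0.199]
contact_force: [0.8, 0.5, 1.7]
gripper_width: 0.0003
gripper_force: 0.0
```

```bash
cat >> h.py <<'E'
O=np.array([.5698,-.0284,0]); S=R.from_euler('z',17,degrees=True)
def sealer(p): return S.inv().apply(np.array(p)-O)
def tool_delta(s,target_sealer):
    w=O+S.apply(target_sealer)-s['tool_pos']; return R.from_quat(s['tcp_rot']).inv().apply(w)
E
python3 - <<'E'
from h import *
s=readout.read_state(); T=R.from_quat(s['tcp_rot']); print(s['time'],s['qpos'].round(2),sealer(s['tool_pos']).round(4),'\n',(S.inv()*T).as_matrix().round(3),s['gripper_width'])
cams.camera('wrist'); m=cams.camera_model('wrist')
for l in ('dial_bar',):
  for r in cams.landmark_of('wrist',l)[:2]: print(r,sealer(at_z(m,*r['point'],.135)).round(4))
cams.camera('top'); m=cams.camera_model('top')
for r in cams.landmark_of('top','dial_bar')[:2]: print(r,sealer(at_z(m,*r['point'],.135)).round(4))
print('to hover',tool_delta(s,[-.094,.100,.185]).round(4))
E
```

```text
12.4333 [-0.08  0.11  2.03  0.24  0.63 -2.11] [-0.0685  0.1295  0.2082] 
 [[-0.919  0.005  0.393]
 [ 0.004  1.    -0.002]
 [-0.393 -0.    -0.919]] 0.000256904769990245
{'point': [155.8, 251.0], 'confidence': 0.55} [-0.0971  0.0966  0.135 ]
{'point': [287.7, 319.5], 'confidence': 0.74} [-0.0958  0.0995  0.135 ]
{'point': [278.0, 349.0], 'confidence': 0.32} [-0.0939  0.0123  0.135 ]
to hover [ 0.0325 -0.0296  0.0114]
```

>>> carry_out(
  moves=[0.0065,-0.006,0.0023,0,0,0,0.0065,-0.006,0.0023,0,0,0,0.0065,-0.006,0.0023,0,0,0,0.0065,-0.006,0.0023,0,0,0,0.0065,-0.006,0.0023,0,0,0,0,0,0,0,0,0],
)

```text
time: 13.13
tool_pos: [0.4468, 0.0421, 0.1829]
tcp_rot: [-0.145, 0.969, 0.032, 0.2]
contact_force: [-0.2, 0.0, 0.3]
gripper_width: 0.0007
gripper_force: 0.0
```

```bash
python3 - <<'E'
from h import *
s=readout.read_state(); T=R.from_quat(s['tcp_rot']); print(s['time'],s['qpos'].round(2),sealer(s['tool_pos']).round(4),'\n',(S.inv()*T).as_matrix().round(3))
print(tool_delta(s,[-.094,.100,.165]).round(4), T.inv().apply([0,0,-1]).round(3))
E
```

```text
13.1333 [-0.2   0.13  2.12  0.37  0.56 -2.34] [-0.097   0.1034  0.1829] 
 [[-0.918 -0.002  0.396]
 [-0.001  1.     0.004]
 [-0.396  0.003 -0.918]]
[ 0.0043 -0.0035  0.0176] [ 0.396 -0.003  0.918]
```

>>> carry_out(
  moves=[0.0015,0,0.0035,0,0,0,0.0015,0,0.0035,0,0,0,0.0015,0,0.0035,0,0,0,0.0015,0,0.0035,0,0,0,0.0015,0,0.0035,0,0,0],
)

```text
time: 13.55
tool_pos: [0.4485, 0.0424, 0.1647]
tcp_rot: [-0.146, 0.968, 0.031, 0.2]
contact_force: [0.8, 0.3, 0.2]
gripper_width: 0.0003
gripper_force: 0.0
```

>>> carry_out(
  moves=[0.0015,0,0.0035,0,0,0,0.0015,0,0.0035,0,0,0,0.0015,0,0.0035,0,0,0],
)

```text
time: 13.8
tool_pos: [0.4485, 0.0421, 0.1533]
tcp_rot: [-0.146, 0.968, 0.031, 0.2]
contact_force: [0.3, 1.2, -0.6]
gripper_width: 0.0001
gripper_force: 0.0
```

>>> carry_out(
  moves=[0.0015,0,0.0035,0,0,0,0.0015,0,0.0035,0,0,0,0.0015,0,0.0035,0,0,0],
)

```text
time: 14.05
tool_pos: [0.4485, 0.0422, 0.142]
tcp_rot: [-0.146, 0.968, 0.031, 0.2]
contact_force: [-4.0, 10.1, 11.9]
gripper_width: 0.0005
gripper_force: 6.4
```

>>> carry_out(
  moves=[-0.0024,0,-0.0055,0,0,0,-0.0024,0,-0.0055,0,0,0,0,-0.005,0,0,0,0,0.0016,0,0.0037,0,0,0,0.0016,0,0.0037,0,0,0,0.0008,0,0.0018,0,0,0],
)

```text
time: 14.55
tool_pos: [0.45, 0.0372, 0.1437]
tcp_rot: [-0.145, 0.968, 0.031, 0.2]
contact_force: [0.9, 4.9, 5.7]
gripper_width: 0.0004
gripper_force: 3.4
```

>>> carry_out(
  moves=[0.0008,0.001,0.0018,0,0,0,0.0008,0.001,0.0018,0,0,0],
)

```text
time: 14.72
tool_pos: [0.4495, 0.0393, 0.14]
tcp_rot: [-0.145, 0.968, 0.031, 0.2]
contact_force: [-1.3, 2.3, 10.1]
gripper_width: 0.0004
gripper_force: 5.3
```

>>> carry_out(
  moves=[0.0015,0.0015,0.0035,0,0,0,0.0015,0.0014,0.0035,0,0,0,0.0015,0.0013,0.0035,0,0,0,0.0015,0.0012,0.0035,0,0,0,0.0015,0.0011,0.0035,0,0,0],
)

```text
time: 15.13
tool_pos: [0.4471, 0.0458, 0.1208]
tcp_rot: [-0.146, 0.968, 0.031, 0.2]
contact_force: [-1.7, 3.6, 4.9]
gripper_width: 0.0006
gripper_force: 2.6
```

```bash
python3 - <<'E'
from h import *
s=readout.read_state(); T=R.from_quat(s['tcp_rot']); print(s['time'],s['qpos'].round(2),sealer(s['tool_pos']).round(4),S.inv().apply(s['contact_force']).round(1))
cams.camera('top'); cams.camera('wrist')
for c in ('top','wrist'):
  m=cams.camera_model(c)
  for r in cams.landmark_of(c,'dial_bar')[:2]: print(c,r,[(q,np.round(np.subtract(proj(m,O+S.apply([-.094,.11*np.cos(.475-q),.085+.11*np.sin(.475-q)])),r['point']),1)) for q in (0,.1,.2,.3,.4)])
E
```

```text
15.1333 [-0.18  0.28  2.21  0.58  0.34 -2.58] [-0.0956  0.1068  0.1208] [-0.6  4.   4.9]
top {'point': [292.3, 317.7], 'confidence': 0.56} [(0, array([-5.4,  2.2])), (0.1, array([-4.9,  0.6])), (0.2, array([-4.5, -0.6])), (0.3, array([-4.2, -1.5])), (0.4, array([-4.1, -2. ]))]
wrist {'point': [272.5, 306.0], 'confidence': 0.8} [(0, array([ 41.2, -11.6])), (0.1, array([24.2, -1.1])), (0.2, array([8. , 6.5])), (0.3, array([-7.5, 11.5])), (0.4, array([-22. ,  13.9]))]
```

The dial follows the press: the wrist view fits q ≈ 0.25. Joint 5 is drifting toward its limit with the forward tilt, though. While holding contact I'll take out most of that tilt and lean the tool so it points inward along the bar's arc, which also clears the disc.

>>> carry_out(
  moves=[0,0,0,2.5,2,0,0,0,0,2.5,2,0,0,0,0,2.5,2,0,0,0,0,2.5,2,0,0,0,0,2.5,2,0,0,0,0,2.5,2,0,0,0,0,2.5,2,0,0,0,0,2.5,2,0,0,0,0,0,0,0],
)

```text
time: 16.08
tool_pos: [0.4458, 0.0484, 0.1197]
tcp_rot: [-0.121, 0.98, -0.12, 0.104]
contact_force: [-0.0, 0.5, 0.1]
gripper_width: 0.0005
gripper_force: 0.0
```

```bash
python3 - <<'E'
from h import *
s=readout.read_state(); T=R.from_quat(s['tcp_rot']); print(s['time'],s['qpos'].round(2),sealer(s['tool_pos']).round(4),S.inv().apply(s['contact_force']).round(1),'\n',(S.inv()*T).as_matrix().round(3))
print(tool_delta(s,[-.096,.110,.0987]).round(4)) # q .45
E
```

```text
16.0833 [ 0.17  0.33  2.04 -0.44  0.62 -1.3 ] [-0.0961  0.1097  0.1197] [0.1 0.5 0.1] 
 [[-0.984  0.072  0.161]
 [ 0.026  0.963 -0.268]
 [-0.174 -0.26  -0.95 ]]
[0.0035 0.0058 0.0199]
```

```bash
cat >> h.py <<'E'
def dialq():
    for c in ('wrist','scene','top'):
        cams.camera(c); m=cams.camera_model(c)
        for r in cams.landmark_of(c,'dial_bar')[:1]:
            qs=np.linspace(-.1,1.1,61); e=[np.linalg.norm(np.subtract(proj(m,O+S.apply([-.094,.11*np.cos(.475-q),.085+.11*np.sin(.475-q)])),r['point'])) for q in qs]
            print(c,round(r['confidence'],2),np.round(r['point']),'q',qs[np.argmin(e)].round(2),'err',min(e).round(1))
E
python3 - <<'E'
from h import *
dialq()
b=cams.camera('wrist'); cv2.imwrite('pics/w9.png',b[:,:,::-1]); m=cams.camera_model('wrist'); s=readout.read_state()
h=cv2.cvtColor(b,cv2.COLOR_RGB2HSV); k=((h[...,0]>5)&(h[...,0]<15)&(h[...,1]>200)&(h[...,2]>120)).astype(np.uint8)
n,l,st,c=cv2.connectedComponentsWithStats(k); print(st[1:][st[1:,4]>100], c[1:][st[1:,4]>100])
print('tcp px',proj(m,s['tool_pos']))
E
```

```text
wrist 0.85 [274. 309.] q 0.26 err 8.2
scene 0.69 [214. 352.] q 0.18 err 1.8
top 0.45 [290. 318.] q 0.84 err 2.1
[] []
tcp px (np.float64(287.0072276116455), np.float64(314.54190516137055))
```

```bash
python3 - <<'E'
from h import *
s=readout.read_state(); T=R.from_quat(s['tcp_rot']).inv()*S
P=[[-.096,.1097,.1197],[-.097,.1135,.1001],[-.098,.1118,.0782],[-.098,.1059,.0571],[-.098,.1025,.0492]]
for a,b in zip(P,P[1:]): print(T.apply(np.subtract(b,a)).round(4))
E
```

```text
[0.0045 0.0086 0.0175]
[0.0048 0.0039 0.0211]
[ 0.0035 -0.0003  0.0216]
[ 0.0013 -0.0013  0.0084]
```

>>> carry_out(
  moves=[0.001,0.0017,0.0035,0,0,0,0.001,0.0017,0.0035,0,0,0,0.001,0.0017,0.0035,0,0,0,0.001,0.0017,0.0035,0,0,0,0.001,0.0017,0.0035,0,0,0],
)

```text
time: 16.85
tool_pos: [0.4426, 0.0511, 0.0995]
tcp_rot: [-0.121, 0.98, -0.118, 0.104]
contact_force: [2.4, 3.6, 7.1]
gripper_width: 0.0005
gripper_force: 3.5
```

```bash
python3 - <<'E'
from h import *
s=readout.read_state(); print(s['time'],s['qpos'].round(2),sealer(s['tool_pos']).round(4),S.inv().apply(s['contact_force']).round(1)); dialq()
E
```

```text
16.85 [ 0.18  0.37  2.07 -0.48  0.56 -1.24] [-0.0984  0.1132  0.0995] [3.3 2.7 7.1]
wrist 0.68 [286. 302.] q 0.38 err 8.8
scene 0.87 [221. 351.] q 0.4 err 0.1
top 0.73 [286. 231.] q 0.48 err 84.8
```

>>> carry_out(
  moves=[0.0008,0.0008,0.0035,0,0,0,0.0008,0.0007,0.0035,0,0,0,0.0008,0.0007,0.0035,0,0,0,0.0008,0.0006,0.0035,0,0,0,0.0008,0.0006,0.0035,0,0,0,0.0008,0.0005,0.0035,0,0,0],
)

```text
time: 17.65
tool_pos: [0.4417, 0.0493, 0.0776]
tcp_rot: [-0.121, 0.98, -0.118, 0.104]
contact_force: [0.4, 7.0, 5.0]
gripper_width: 0.0002
gripper_force: 3.6
```

>>> carry_out(
  moves=[0.0006,0,0.0036,0,0,0,0.0006,0,0.0036,0,0,0,0.0006,0,0.0036,0,0,0,0.0006,0,0.0036,0,0,0],
)

```text
time: 17.98
tool_pos: [0.4425, 0.0456, 0.0635]
tcp_rot: [-0.121, 0.98, -0.118, 0.104]
contact_force: [-1.3, 7.0, 6.3]
gripper_width: 0.0004
gripper_force: 3.7
```

```bash
python3 - <<'E'
from h import *
s=readout.read_state(); print(s['time'],s['qpos'].round(2),sealer(s['tool_pos']).round(4),S.inv().apply(s['contact_force']).round(1)); dialq()
E
```

```text
17.9833 [ 0.17  0.45  2.11 -0.59  0.45 -1.13] [-0.1001  0.108   0.0635] [0.8 7.1 6.3]
wrist 0.74 [299.  88.] q -0.1 err 181.6
scene 0.57 [228. 350.] q 0.62 err 0.2
top 0.71 [288. 317.] q 0.74 err 0.3
```

>>> carry_out(
  moves=[0.0006,-0.0003,0.0036,0,0,0,0.0006,-0.0003,0.0036,0,0,0,0.0005,-0.0004,0.003,0,0,0],
)

```text
time: 18.53
tool_pos: [0.4435, 0.042, 0.0537]
tcp_rot: [-0.121, 0.98, -0.118, 0.104]
contact_force: [-1.7, 5.6, 6.0]
gripper_width: 0.0004
gripper_force: 3.2
```

>>> carry_out(
  moves=[0.0005,-0.0004,0.0025,0,0,0,0.0003,-0.0003,0.002,0,0,0],
)

```text
time: 18.7
tool_pos: [0.4439, 0.0401, 0.0494]
tcp_rot: [-0.121, 0.98, -0.118, 0.104]
contact_force: [-1.5, 5.1, 4.6]
gripper_width: 0.0007
gripper_force: 2.9
```

```bash
python3 - <<'E'
from h import *
s=readout.read_state(); print(s['time'],s['qpos'].round(2),sealer(s['tool_pos']).round(4),S.inv().apply(s['contact_force']).round(1)); dialq()
E
```

```text
18.7 [ 0.15  0.48  2.12 -0.65  0.41 -1.08] [-0.1004  0.1024  0.0494] [0.1 5.3 4.6]
wrist 0.7 [287. 310.] q 0.92 err 5.9
scene 0.87 [234. 349.] q 0.82 err 1.6
top 0.57 [292. 323.] q 1.06 err 5.1
```

>>> carry_out(
  moves=[0.0002,-0.0003,0.0015,0,0,0,0.0002,-0.0003,0.0015,0,0,0],
)

```text
time: 19.17
tool_pos: [0.4443, 0.0386, 0.047]
tcp_rot: [-0.121, 0.98, -0.118, 0.104]
contact_force: [-1.3, 5.3, 4.4]
gripper_width: 0.0006
gripper_force: 3.0
```

>>> carry_out(
  moves=[0.0002,-0.0002,0.001,0,0,0,0.0002,-0.0002,0.001,0,0,0],
)

```text
time: 19.33
tool_pos: [0.4445, 0.0377, 0.0451]
tcp_rot: [-0.121, 0.98, -0.118, 0.104]
contact_force: [-1.7, 6.3, 4.9]
gripper_width: 0.0005
gripper_force: 3.2
```

>>> carry_out(
  moves=[0.0002,-0.0002,0.001,0,0,0,0,0,0,0,0,0],
)

```text
time: 19.5
tool_pos: [0.4447, 0.0373, 0.0441]
tcp_rot: [-0.121, 0.98, -0.118, 0.104]
contact_force: [-1.0, 5.2, 5.8]
gripper_width: 0.0005
gripper_force: 3.2
```

Still no hard stop, so I keep on in small steps.

>>> carry_out(
  moves=[0.0002,-0.0002,0.001,0,0,0,0.0002,-0.0002,0.001,0,0,0],
)

```text
time: 19.67
tool_pos: [0.4449, 0.0364, 0.0423]
tcp_rot: [-0.121, 0.98, -0.118, 0.104]
contact_force: [-1.5, 5.6, 6.4]
gripper_width: 0.0006
gripper_force: 3.3
```

>>> carry_out(
  moves=[0.0002,-0.0002,0.001,0,0,0,0.0002,-0.0002,0.001,0,0,0],
)

```text
time: 19.83
tool_pos: [0.4451, 0.0356, 0.0405]
tcp_rot: [-0.121, 0.98, -0.118, 0.104]
contact_force: [-1.4, 6.1, 5.2]
gripper_width: 0.0006
gripper_force: 3.3
```

```bash
python3 - <<'E'
from h import *
s=readout.read_state(); print(s['time'],sealer(s['tool_pos']).round(4),S.inv().apply(s['contact_force']).round(1)); dialq()
E
```

```text
19.8333 [-0.1005  0.0976  0.0405] [0.4 6.3 5.2]
wrist 0.84 [288. 312.] q 1.0 err 4.6
scene 0.6 [235. 349.] q 0.86 err 2.3
top 0.47 [288. 320.] q 1.0 err 0.9
```

>>> carry_out(
  moves=[0.0002,0.0003,0.001,0,0,0,0.0002,0.0003,0.001,0,0,0],
)

```text
time: 20.3
tool_pos: [0.4454, 0.0355, 0.0386]
tcp_rot: [-0.121, 0.98, -0.118, 0.104]
contact_force: [-2.3, 3.3, 25.7]
gripper_width: 0.0001
gripper_force: 12.9
```

>>> carry_out(
  moves=[0.0002,0.0003,0.001,0,0,0,0.0002,0.0003,0.001,0,0,0],
)

```text
time: 20.47
tool_pos: [0.4458, 0.0353, 0.0374]
tcp_rot: [-0.121, 0.98, -0.119, 0.105]
contact_force: [-11.0, 5.4, 66.3]
gripper_width: 0.0006
gripper_force: 32.6
```

```bash
python3 - <<'E'
from h import *
s=readout.read_state(); print(s['time'],sealer(s['tool_pos']).round(4),S.inv().apply(s['contact_force']).round(1)); dialq()
E
```

```text
20.4667 [-0.0999  0.0972  0.0374] [-8.9  8.4 66.3]
wrist 0.75 [288. 309.] q 1.02 err 5.4
scene 0.76 [234. 349.] q 0.84 err 2.0
top 0.73 [288. 318.] q 0.9 err 0.1
```

The end stop is reached: the force rises sharply, and the load goes through the fingers (pad force ≈ half the wrist force). I'll ease off to a moderate hold.

>>> carry_out(
  moves=[-0.0004,-0.0006,-0.002,0,0,0,0,0,0,0,0,0,0,0,0,0,0,0],
)

```text
time: 21.02
tool_pos: [0.4454, 0.0354, 0.0389]
tcp_rot: [-0.121, 0.98, -0.118, 0.104]
contact_force: [-2.3, 3.6, 17.6]
gripper_width: 0.001
gripper_force: 9.1
```

>>> carry_out(
  moves=[0,0,0,0,0,0,0,0,0,0,0,0,0,0,0,0,0,0],
)

```text
time: 21.27
tool_pos: [0.4454, 0.0354, 0.0389]
tcp_rot: [-0.121, 0.98, -0.118, 0.104]
contact_force: [-2.1, 3.2, 18.3]
gripper_width: 0.0004
gripper_force: 9.7
```

```bash
python3 - <<'E'
from h import *
s=readout.read_state(); print(s['time'],sealer(s['tool_pos']).round(4),S.inv().apply(s['contact_force']).round(1),s['gripper_force']); dialq()
cams.camera('top'); m=cams.camera_model('top')
for r in cams.landmark_of('top','plug')[:1]: print(r,at_z(m,*r['point'],.01))
E
```

```text
21.2667 [-0.1003  0.0974  0.0389] [-1.1  3.7 18.3] 9.735437402268872
wrist 0.58 [289. 312.] q 1.0 err 4.5
scene 0.79 [236. 348.] q 0.9 err 2.1
top 0.62 [290. 321.] q 0.98 err 3.6
{'point': [231.2, 222.1], 'confidence': 0.59} [0.62342775 0.3383354  0.01      ]
```

The arm is holding steady against the stop at 18 N, well above the spring force, and the plug is still in the tray. I'm handing the job in.

```bash
python3 -c "
from workcell import job; print(job.close_job())"
```

```text
the job is handed in; nothing more can be done
None
```

I pulled the plug and left it lying in the larger green tray, and I handed the job in at about 21 s with the fingers still holding the dial's bar on its bottom stop at about 18 N. Before I eased off, the press on the bar briefly reached about 66 N at the wrist, through the fingers as far as the pad readings show. The dial's end position is judged from that sudden rise in force and the camera estimates, as my picture allowance was used up.

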